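Build the stepped kiln post

TASK

Build the kiln post on the round spigoted foot that lies on the bench: first the large prop, then the medium one, then the small one, and the square cap on top, each seated fully home over the spigot beneath it so that every piece sits flat and upright on the one below. Leave the slip trailer and the dabbing block where they stand.

Things in the scene. Friction and masses are not known exactly. Their poses are not given: they have to be found in the camera images.
- foot: The foot of the post: a flat round buff fireclay disc, 90 mm diameter, 12 mm thick, lying fixed on the bench (it does not move), with a centred spigot on top (22 mm diameter at the root, narrowing to 16 mm, 10 mm high). Origin: centre of its underside, z up.
- prop_large: Large loose kiln prop: upright buff fireclay cylinder, 60 mm diameter, 70 mm high plus a centred spigot on top (22 mm at its root, 16 mm at its tip, 10 mm high). In its underside a centred socket, 28 mm wide, 13 mm deep: it drops over a spigot with 3 mm play all round and rests on its flat rim. Stands on the bench at the start. Origin: centre of its underside, z up.
- prop_medium: Medium loose kiln prop: upright buff fireclay cylinder, 50 mm diameter, 55 mm high plus a centred spigot on top (22 mm at its root, 16 mm at its tip, 10 mm high). In its underside a centred socket, 28 mm wide, 13 mm deep: it drops over a spigot with 3 mm play all round and rests on its flat rim. Stands on the bench at the start. Origin: centre of its underside, z up.
- prop_small: Small loose kiln prop: upright buff fireclay cylinder, 40 mm diameter, 40 mm high plus a centred spigot on top (22 mm at its root, 16 mm at its tip, 10 mm high). In its underside a centred socket, 28 mm wide, 13 mm deep: it drops over a spigot with 3 mm play all round and rests on its flat rim. Stands on the bench at the start. Origin: centre of its underside, z up.
- cap: Loose cap: square buff fireclay plate, 60 x 60 mm, 10 mm thick, on a round collar below, 44 mm diameter, 13 mm high (23 mm in all); small dark round mark on its flat top, no spigot. Same socket in its underside as the props (28 mm wide, 13 mm deep). Stands on its collar at the start. Origin: centre of its underside, z up, x and y along the plate's sides. Grip the plate across its sides.
- slip_trailer: Bystander: a red-brown rubber squeeze bulb with a white nozzle, standing upright, 58 mm diameter, 110 mm high. Loose; origin: centre of its underside, z up.
- pad_block: Bystander: a brown dabbing block, 50 x 90 x 39 mm high, its long side along its y axis. Loose; origin: centre of its underside, z up.

How it is judged:
At the end, for the whole second after the job is handed in: From the bottom up: foot, large prop, medium prop, small prop, cap. Each piece's axis is within 8 mm of that of the piece below, its underside within 4 mm of the flat top of the piece below, it is tilted less than 0.06 rad, and it is at rest (horizontal distance between prop_large and foot below 0.008 m and z of prop_large in the frame of foot between 0.008 and 0.016 m and angle between each of prop_large, prop_medium, prop_small, cap's own z axis and vertical below 0.06 rad and linear speed of each of prop_large, prop_medium, prop_small, cap below 0.02 m/s and horizontal distance between prop_medium and prop_large below 0.008 m and z of prop_medium in the frame of prop_large between 0.066 and 0.074 m and horizontal distance between prop_small and prop_medium below 0.008 m and z of prop_small in the frame of prop_medium between 0.051 and 0.059 m and horizontal distance between cap and prop_small below 0.008 m and z of cap in the frame of prop_small between 0.036 and 0.044 m); the robot touches nothing.
It fails at once if the slip trailer is pushed more than 25 mm from its place or tipped over (distance of slip_trailer from where it was at the start of the episode above 0.025 m or angle between slip_trailer's own z axis and vertical above 0.4 rad).
It fails at once if the dabbing block is pushed more than 25 mm from its place or tipped over (distance of pad_block from where it was at the start of the episode above 0.025 m or angle between pad_block's own z axis and vertical above 0.4 rad).
It also fails if it takes over 118 s, if anything falls off the work surface, if the arm or the gripper's body presses on something with over 40 N, if the wrist force passes 120 N, or if a joint passes its speed limit or range.

ROBOT

A 6-joint arm with a two-finger parallel gripper is mounted at the origin on a cart in front of the work surface, level with it; the furniture and walls round the work are solid. World frame = base frame: x ahead of the robot, y to its left, z up, the work surface at z = 0. Lengths are in m, angles in rad, forces in N, time in s.
With the tool pointing down it reaches from about 0.325 to 0.85 m from the base axis. Payload 15.5 kg.
Tool frame: the origin (TCP) lies midway between the tips of the shut fingers; the grasp point (between the pads) lies robot.tcp_to_grasp behind it (robot.tcp_to_grasp is the distance from the TCP to the grasp point, in m); z points along the fingers, y is the line along which they close (so a half turn about z gives the same grasp; the last joint's range is limited). The gripper opens to 91 mm and grips with 3 to 60 N. Pads are 32 mm wide; open, the fingers measure 118 mm over their backs; the gripper's body (76 mm by 178 mm) begins 60 mm behind the grasp point.
Start: joints at [1.234, 0.494, 1.345, -0, 1.302, -0.096], TCP at [0.15, 0.607, 0.214] pointing down, gripper open.
Joint ranges: [-2.91, 2.91], [-0.82, 2.16], [0.22, 2.67], [-1.22, 4.37], [0.12, 2.79], [-3.08, 3.08]. Speed limits (rad/s): [1.89, 1.89, 2.57, 3.01, 3.01, 3.01].

INTERFACE

Orientations are given as a rotation vector (axis times angle).
In Python, from station import telemetry, viewer, robot gives the robot as it stands.
- The arm moves only by the tool carry_out, never from a script. Its argument "motion" is a list of rows, each a list of 3 entries, a list of its own where there are three numbers: the finger opening in mm, from 0 to 91.2, then the shift along the tool's x, y, z in units of 50 mm (1.0 is 50 mm), then the turn, a rotation vector about the tool's x, y, z in units of 8 degrees (1.0 is 8 degrees). A call has exactly 8 rows; each row shifts and turns the commanded pose from where the row before left it, along the tool's axes as they then stand; what a row does not reach is not made up. A row lasts 1/8 s, in which the tool goes at most 62.5 mm and 10.7 degrees, less where a joint would pass 70% of its speed; a pose out of reach is approached as far as the arm can. A call is refused whole if a number of a shift passes 1 or a number of a turn 1, either way. A call with a gripper value outside its range is refused whole. The fingers move at their own pace and stop on an object; "squeeze" is the grip in N (left out, the last holds). Time passes only in rows, so rows that do not move let the fingers close, or fill a call up. It gives the time, the measured TCP pose, the force, the opening and the grip force at its end, in the units of the state.
- telemetry.read_state(): the state, without advancing time (a new reading comes with each control period).
- viewer.grab_frame(name): name is "scene" or "top"; returns a dict with "color" (400x640x3 uint8, blue, green, red), "z_map" (400x640 float32, m along the optical axis (not along the pixel's ray), 0 where there is no reading), "fx", "fy", "cx", "cy" (pixels), "dist" ([k1, k2, p1, p2, k3] as OpenCV has them; the pictures are not rectified), "R" (3x3) and "t" (3): a world point X has camera coordinates R X + t. Camera axes: x right, y down, z forward; pixel columns grow to the right and rows downward; lengths in m; the calibration is good to about 2 mm. A picture is of the moment at which its call begins.
- robot.hand_in(): hands the job in; it is judged then, once.
The state is a dict: "time_s": time; "joint_positions": joint angles; "qd": joint speeds; "tau": joint torques, N m; "tcp_pos": TCP position; "ee_rot": TCP orientation; "contact_force": force on the tool from outside, world axes, zero at the start; "wrist_torque": the same for the moment, N m; "width": opening from 0.0 (shut) to 1.0 (fully open); "grasp_force": force on a finger pad.
Only numpy, scipy, OpenCV 4.12 (cv2) and the standard library are available. Lean on these libraries where they do the work, as an engineer would, in place of code of your own. Each camera call takes 0.05 s, during which the arm holds its last target. There are 200 camera calls.

## Working session

There is one attempt and no reset: what is moved stays moved. The work goes in short steps, Python scripts to look and compute and a tool call to move; the robot and the scene stay as the last step left them, time stands still between calls to the robot, and variables do not carry over. Pictures are saved under pics/ and viewed, at most 14 in all, crops included, and the job is handed in when it is done.

Besides the shell and the picture viewer there is one more tool, called after ">>>" as name(argument=value, ...) on one line, values as JSON. carry_out: Moves the arm, as the interface text tells. Its arguments: {"type":"object","properties":{"motion":{"type":"array"},"squeeze":{"type":"number"}},"required":["motion"]}

```bash
mkdir -p pics; ls; python3 - <<'E'
from station import telemetry, viewer, robot
import cv2,json
s=telemetry.read_state();print(s);print(robot.tcp_to_grasp)
for n in("top","scene"):
    f=viewer.grab_frame(n);cv2.imwrite(f"pics/{n}0.png",f["color"])
    print(n,f["fx"],f["cx"],f["cy"],f["dist"],f["R"],f["t"])
E
```

```text
pics
{'time_s': 0.0, 'joint_positions': array([ 1.23347077e+00,  4.94202415e-01,  1.34616122e+00,  1.33236181e-05,
        1.30246894e+00, -9.55032062e-02]), 'qd': array([-0.00068695,  0.00088417, -0.00030826, -0.00194246,  0.00162884,
        0.00011162]), 'tau': array([-1.29394299e-03, -8.78840661e+01, -3.81843996e+01,  7.05755269e-02,
        5.35056903e-02, -6.70710642e-05]), 'tcp_pos': array([0.14953579, 0.60644851, 0.2133161 ]), 'ee_rot': array([-3.78900613e-01, -3.11837834e+00,  1.89773087e-03]), 'contact_force': array([-0.5250339 , -0.03979254,  0.86918246]), 'wrist_torque': array([ 0.0684341 , -0.03357888,  0.04051689]), 'grasp_force': 0.0, 'width': 1.004284866693695}
0.0188
top 460.9839498418461 327.89341442478474 200.41629123338916 [-0.07396879  0.          0.          0.          0.        ] [[-0.09660477 -0.99531757  0.00323255]
 [-0.97079807  0.09350742 -0.22092413]
 [ 0.2195874  -0.02448048 -0.97528564]] [0.0318258  0.53163301 1.08374908]
scene 508.7866317050195 324.98641944671283 201.66233786671356 [-0.09076409  0.          0.          0.          0.        ] [[ 0.74230062 -0.67000354  0.0092216 ]
 [-0.33817069 -0.38647119 -0.85806795]
 [ 0.57847245  0.6338259  -0.51345336]] [-0.38001158  0.21399024  0.95695139]
```

View pics/top0.png

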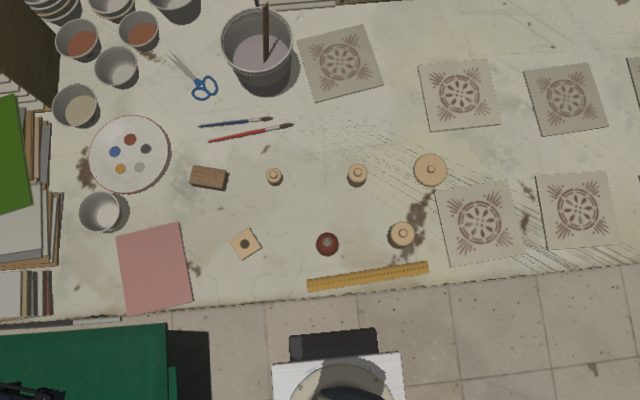

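View pics/scene0.png

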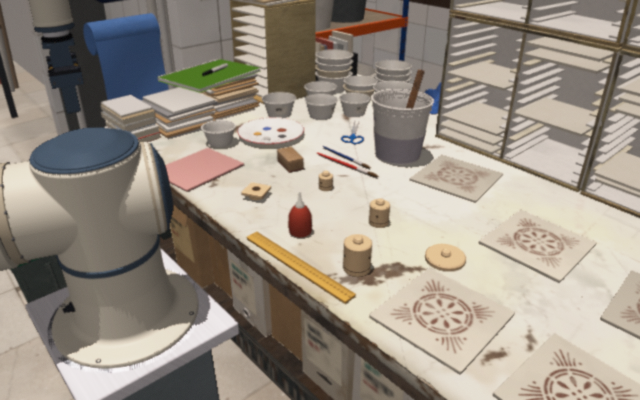

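The top view shows the foot at (430,170), large prop at (402,235), medium at (357,174), small at (274,176) and cap at (244,244). The trailer is at (327,244) and the block at (208,177). The scene view agrees.

```bash
cat > h.py <<'E'
import numpy as np,cv2
from station import telemetry, viewer, robot
def cloud(n):
    f=viewer.grab_frame(n);z=f["z_map"];h,w=z.shape
    K=np.array([[f["fx"],0,f["cx"]],[0,f["fy"],f["cy"]],[0,0,1]])
    uv=np.stack(np.meshgrid(np.arange(w),np.arange(h)),-1).reshape(-1,1,2).astype(np.float64)
    p=cv2.undistortPoints(uv,K,np.array(f["dist"])).reshape(h,w,2)
    c=np.dstack([p*z[...,None],z])
    W=(c-np.array(f["t"]))@np.array(f["R"])
    W[z==0]=np.nan
    return f,W
def top(W,c,r,h,tol=.004):
    "points near xy c within r with height h+-tol"
    d=np.hypot(W[...,0]-c[0],W[...,1]-c[1])
    return W[(d<r)&(abs(W[...,2]-h)<tol)]
E
python3 - <<'E'
from h import *
f,W=cloud("top");g,V=cloud("scene")
obj=dict(foot=(430,170,.012,.045,.022),large=(402,232,.07,.03,.08),medium=(357,172,.055,.025,.065),small=(274,174,.04,.02,.05),cap=(244,244,.023,.042,0),trailer=(327,244,.11,.029,0),block=(208,174,.039,.055,0))
for k,(u,v,h,r,hs) in obj.items():
    c=np.nanmedian(W[v-2:v+3,u-2:u+3].reshape(-1,3),0)
    print(k,'seed',c.round(4))
    for nm,A in(("top",W),("scene",V)):
        for q,rr in((h,r),(hs,.012)):
            if q==0: continue
            p=top(A,c[:2],rr+.02,q)
            if len(p)<5: print(' ',nm,q,len(p));continue
            P=p[:,:2].astype(np.float32)
            (cc,rad)=cv2.minEnclosingCircle(P*1000)
            R=cv2.minAreaRect(P*1000)
            print(' ',nm,q,len(p),'circ',np.round(cc,1),round(rad,1),'mean',(P.mean(0)*1000).round(1),'z',p[:,2].mean().round(4),'rect',np.round(R[0],1),np.round(R[1],1),round(R[2],1))
d=W[...,2]; print('table z',np.nanmedian(d[190:220,280:310]),np.nanmedian(V[300:310,400:420,2]))
E
```

```text
foot seed [ 0.5961 -0.294   0.0203]
  top 0.012 790 circ [ 591.8 -295.7] 60.0 mean [ 598.  -296.9] z 0.0126 rect [ 592.  -295.4] [ 89.8 110.2] 73.9
  top 0.022 48 circ [ 600.4 -291.8] 28.3 mean [ 600.6 -296.7] z 0.0213 rect [ 596.9 -292.7] [36.  48.8] 14.4
  scene 0.012 736 circ [ 587.9 -297.6] 55.6 mean [ 594.7 -299.2] z 0.0112 rect [ 592.8 -302.4] [100.4  87.5] 45.9
  scene 0.022 40 circ [ 598.3 -297.3] 9.8 mean [ 598.5 -298.3] z 0.021 rect [ 598.6 -297.1] [17.5 16.4] 80.7
large seed [ 0.4331 -0.1888  0.0808]
  top 0.07 388 circ [ 431.5 -190.5] 30.0 mean [ 431.1 -189.4] z 0.0703 rect [ 431.3 -190.4] [59.4 56.7] 85.7
  top 0.08 58 circ [ 431.1 -190.8] 25.8 mean [ 430.6 -190.5] z 0.0797 rect [ 430.2 -188.4] [35.4 42.6] 21.1
  scene 0.07 340 circ [ 429.6 -189.6] 30.7 mean [ 426.  -193.1] z 0.0697 rect [ 429. -191.] [57.7 58. ] 55.0
  scene 0.08 47 circ [ 429.  -190.4] 9.8 mean [ 427.9 -190.9] z 0.0792 rect [ 429.1 -190.2] [16.8 17.6] 29.0
medium seed [ 0.5967 -0.099   0.0658]
  top 0.055 217 circ [597.3 -99.4] 24.8 mean [597.  -99.3] z 0.0556 rect [596.9 -99.7] [45.8 47.8] 83.9
  top 
[... 668 characters left out ...]
ene 0.05 24 circ [612.3 115.3] 10.8 mean [614. 114.] z 0.0491 rect [612.9 116.5] [17.1 18.8] 73.9
cap seed [0.4484 0.2001 0.0232]
  top 0.023 533 circ [448.1 199. ] 40.3 mean [448.3 198.3] z 0.023 rect [448.9 198.3] [60.4 60.3] 27.5
  scene 0.023 295 circ [447.6 197.8] 42.1 mean [446.5 196.6] z 0.0229 rect [448.5 198.9] [66.  61.2] 26.1
trailer seed [ 0.4214 -0.0065  0.0828]
  top 0.11 3
  scene 0.11 4
block seed [0.6354 0.2795 0.0398]
  top 0.039 607 circ [629.4 283.6] 49.6 mean [630.1 282.9] z 0.039 rect [630.6 283.5] [91.7 50.7] 74.2
  scene 0.039 239 circ [625.5 283.9] 50.5 mean [626.9 279.3] z 0.0389 rect [629.8 282.9] [97.6 51. ] 74.7
table z -9.664953558633445e-05 0.008832919012812548
```

>>> carry_out(motion=[[91,[0,0,0],[0,0,-0.86]],[91,[0,0,0],[0,0,-0.86]],[91,[-0.9,-0.8,0],[0,0,0]],[91,[-0.9,-0.8,0],[0,0,0]],[91,[-0.9,-0.8,0],[0,0,0]],[91,[-0.9,-0.8,0],[0,0,0]],[91,[-0.9,-0.8,0],[0,0,0]],[91,[-0.9,-0.8,0],[0,0,0]]])

```text
time_s: 1.2
tcp_pos: [0.4205, 0.3649, 0.214]
ee_rot: [0.002, 3.141, 0.0]
contact_force: [0.3, 0.7, 0.1]
width: 0.999
grasp_force: 0.0
```

>>> carry_out(motion=[[91,[-0.19,-0.9,0],[0,0,0]],[91,[0,-1,0],[0,0,0]],[91,[0,-1,0],[0,0,0]],[91,[0,-1,0],[0,0,0]],[91,[0,-1,0],[0,0,0]],[91,[0,-1,0],[0,0,0]],[91,[0,-1,0],[0,0,0]],[91,[0,-1,0],[0,0,0]]])

```text
time_s: 2.2
tcp_pos: [0.4279, -0.0302, 0.214]
ee_rot: [0.003, 3.141, -0.0]
contact_force: [2.0, 0.5, -0.2]
width: 0.999
grasp_force: 0.0
```

>>> carry_out(motion=[[91,[0,-1,0],[0,0,0]],[91,[0,-1,0],[0,0,0]],[91,[0,-0.9,0],[0,0,0]],[91,[0,-0.3,0],[0,0,0]],[91,[0,0,0.8],[0,0,0]],[91,[0,0,0.8],[0,0,0]],[91,[0,0,0],[0,0,0]],[91,[0,0,0],[0,0,0]]])

```text
time_s: 3.2
tcp_pos: [0.4284, -0.1885, 0.135]
ee_rot: [0.002, 3.141, -0.0]
contact_force: [1.4, -0.6, 0.8]
width: 0.998
grasp_force: 0.0
```

>>> carry_out(motion=[[91,[-0.03,-0.04,0.6],[0,0,0]],[91,[0,0,0.6],[0,0,0]],[91,[0,0,0.6],[0,0,0]],[91,[0,0,0.46],[0,0,0]],[91,[0,0,0],[0,0,0]],[50,[0,0,0],[0,0,0]],[50,[0,0,0],[0,0,0]],[50,[0,0,0],[0,0,0]]], squeeze=30)

```text
time_s: 4.2
tcp_pos: [0.4298, -0.1909, 0.0217]
ee_rot: [0.003, 3.14, -0.001]
contact_force: [0.1, 0.2, 0.1]
width: 0.701
grasp_force: 0.0
```

>>> carry_out(motion=[[50,[0,0,0],[0,0,0]],[50,[0,0,0],[0,0,0]],[50,[0,0,-0.4],[0,0,0]],[50,[0,0,-0.4],[0,0,0]],[50,[0,0,-0.4],[0,0,0]],[50,[0,0,-0.4],[0,0,0]],[50,[0,0,0],[0,0,0]],[50,[0,0,0],[0,0,0]]])

```text
time_s: 5.2
tcp_pos: [0.429, -0.1904, 0.1003]
ee_rot: [-0.003, -3.141, -0.001]
contact_force: [-0.2, 0.5, -3.0]
width: 0.649
grasp_force: 30.0
```

>>> carry_out(motion=[[50,[-0.68,-0.43,0],[0,0,0]],[50,[-0.68,-0.43,0],[0,0,0]],[50,[-0.68,-0.43,0],[0,0,0]],[50,[-0.68,-0.42,0],[0,0,0]],[50,[-0.66,-0.42,0],[0,0,0]],[50,[0,0,0],[0,0,0]],[50,[0,0,0],[0,0,0]],[50,[0,0,0],[0,0,0]]])

```text
time_s: 6.2
tcp_pos: [0.5973, -0.2968, 0.1003]
ee_rot: [-0.002, -3.14, -0.001]
contact_force: [-0.1, -0.2, -3.3]
width: 0.648
grasp_force: 30.0
```

```bash
python3 - <<'E'
from h import *
for n in("top","scene"):
    f,W=cloud(n);cv2.imwrite(f"pics/{n}1.png",f["color"])
s=telemetry.read_state();print(s['tcp_pos'],s['ee_rot'])
E
```

```text
[ 0.59761376 -0.29704878  0.10082961] [-2.57642691e-03 -3.14108305e+00 -4.80060397e-04]
```

View pics/scene1.png

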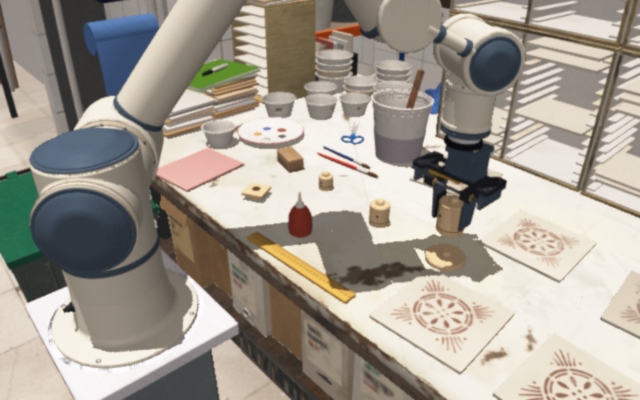

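The large prop hangs above the foot at about (449,215). The foot, at (445,257), is in shadow. I'll fit the cylinder side in the scene cloud and compare it with the spigot seen by the same camera.

```bash
cat >> h.py <<'E'
from scipy.optimize import least_squares
def side(W,c,r,z0,z1,pad=.006):
    "xy centre of an upright cylinder of radius r from its side points"
    d=np.hypot(W[...,0]-c[0],W[...,1]-c[1])
    p=W[(d<r+pad)&(W[...,2]>z0)&(W[...,2]<z1)][:,:2]
    s=least_squares(lambda x:np.hypot(*(p-x).T)-r,c,loss='soft_l1',f_scale=.001)
    return (s.x*1000).round(1),len(p),(1000*np.abs(s.fun).mean()).round(2)
E
python3 - <<'E'
from h import *
f,W=cloud("scene");g,V=cloud("top")
c=np.array([.598,-.297])
for a,b in((.083,.1),(.085,.12),(.10,.13)): print(side(W,c,.03,a,b))
p=top(W,c,.03,.115,.03);print(np.histogram(p[:,2],8))
for A in(W,V):
  p=top(A,c,.02,.0215,.002);print(len(p),p[:,:2].mean(0) if len(p) else 0)
# unmoved reference: medium side fit vs spigot in the scene camera
print(side(W,np.array([.595,-.1]),.025,.01,.05), (top(W,(.595,-.1),.012,.065,.002)[:,:2].mean(0)*1000).round(1))
print(side(V,np.array([.595,-.1]),.025,.01,.05), (top(V,(.595,-.1),.012,.065,.002)[:,:2].mean(0)*1000).round(1))
E
```

```text
(array([ 599.4, -296.7]), 182, np.float64(1.15))
(array([ 599.3, -296.2]), 376, np.float64(1.32))
(array([ 599.2, -295.7]), 334, np.float64(1.44))
(array([72, 58, 61, 61, 65, 57, 57, 65]), array([0.08523055, 0.09269256, 0.10015457, 0.10761657, 0.11507858,
       0.12254059, 0.13000259, 0.1374646 , 0.14492661]))
32 [ 0.598964   -0.29799755]
0 0
(array([597.2, -98. ]), 296, np.float64(1.25)) [595.7 -99.8]
(array([ 595., -100.]), 0, np.float64(nan)) [nan nan]h.py:22: RuntimeWarning: Mean of empty slice.
  return (s.x*1000).round(1),len(p),(1000*np.abs(s.fun).mean()).round(2)
  ret = ret.dtype.type(ret / rcount)
<stdin>:10: RuntimeWarning: Mean of empty slice.
  ret = um.true_divide(
```

>>> carry_out(motion=[[50,[-0.02,0.01,0.4],[0,0,0]],[50,[0,0,0.4],[0,0,0]],[50,[0,0,0.2],[0,0,0]],[50,[0,0,0.1],[0,0,0]],[50,[0,0,0.1],[0,0,0]],[50,[0,0,0.1],[0,0,0]],[50,[0,0,0.02],[0,0,0]],[50,[0,0,0],[0,0,0]]])

```text
time_s: 7.4
tcp_pos: [0.5993, -0.297, 0.0351]
ee_rot: [0.003, 3.141, -0.0]
contact_force: [0.0, 0.4, -3.5]
width: 0.65
grasp_force: 30.0
```

>>> carry_out(motion=[[50,[0,0,0.03],[0,0,0]],[50,[0,0,0],[0,0,0]],[91,[0,0,0],[0,0,0]],[91,[0,0,0],[0,0,0]],[91,[0,0,0],[0,0,0]],[91,[0,0,0],[0,0,0]],[91,[0,0,-0.3],[0,0,0]],[91,[0,0,-0.6],[0,0,0]]])

```text
time_s: 8.4
tcp_pos: [0.5987, -0.2966, 0.0788]
ee_rot: [-0.003, -3.14, -0.001]
contact_force: [0.8, 0.5, 1.8]
width: 0.998
grasp_force: 0.0
```

>>> carry_out(motion=[[91,[0,0,-0.8],[0,0,0]],[91,[0,0,-0.8],[0,0,0]],[91,[0,0.9,-0.2],[0,0,0]],[91,[0.02,0.9,0],[0,0,0]],[91,[0.02,0.9,0],[0,0,0]],[91,[0,0.8,0],[0,0,0]],[91,[0,0.44,0],[0,0,0]],[91,[0,0,0],[0,0,0]]])

```text
time_s: 9.4
tcp_pos: [0.5977, -0.099, 0.1691]
ee_rot: [-0.0, 3.141, -0.0]
contact_force: [-0.2, -0.2, 0.5]
width: 0.998
grasp_force: 0.0
```

```bash
python3 - <<'E'
from h import *
c=(.5988,-.297)
for n in("scene","top"):
    f,W=cloud(n);cv2.imwrite(f"pics/{n}2.png",f["color"])
    for h,r in((.082,.034),(.092,.012)):
        p=top(W,c,r,h,.003);print(n,h,len(p),(p.mean(0)*1000).round(1),(p.std(0)*1000).round(1))
        if len(p)>20:
            A=np.c_[p[:,:2],np.ones(len(p))];print(' tilt',np.linalg.lstsq(A,p[:,2],rcond=None)[0][:2].round(3),np.round(cv2.minEnclosingCircle((p[:,:2]*1000).astype(np.float32)),1) if 0 else cv2.minEnclosingCircle((p[:,:2]*1000).astype(np.float32)))
E
```

```text
scene 0.082 289 [ 595.3 -299.8   81.5] [15.4 15.9  1.2]
 tilt [0.009 0.008] ((598.9537963867188, -297.3137512207031), 31.199941635131836)
scene 0.092 37 [ 598.7 -298.1   91.3] [4.6 5.  1.2]
 tilt [ 0.062 -0.012] ((599.4476318359375, -298.67401123046875), 10.883149147033691)
top 0.082 301 [ 600.7 -298.4   82.5] [16.3 15.6  1.5]
 tilt [-0.001  0.003] ((600.6939697265625, -297.8177185058594), 30.604400634765625)
top 0.092 42 [ 600.3 -298.    91.9] [4.9 5.2 1.7]
 tilt [0.058 0.031] ((600.6699829101562, -297.5123291015625), 10.323508262634277)
```

View pics/scene2.png

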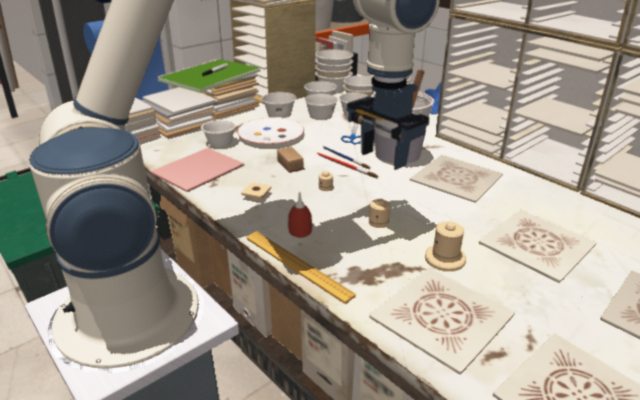

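The large prop is seated flat at about (448,240): its top is at z 82 mm with no tilt. Next is the medium prop.

>>> carry_out(motion=[[91,[0.03,-0.01,0.7],[0,0,0]],[91,[0,0,0.8],[0,0,0]],[91,[0,0,0.8],[0,0,0]],[91,[0,0,0.5],[0,0,0]],[91,[0,0,0.36],[0,0,0]],[91,[0,0,0],[0,0,0]],[40,[0,0,0],[0,0,0]],[40,[0,0,0],[0,0,0]]])

```text
time_s: 10.5
tcp_pos: [0.5966, -0.1007, 0.0115]
ee_rot: [0.003, 3.14, -0.001]
contact_force: [0.5, -0.6, -0.7]
width: 0.812
grasp_force: 0.0
```

>>> carry_out(motion=[[40,[0,0,0],[0,0,0]],[40,[0,0,0],[0,0,0]],[40,[0,0,0],[0,0,0]],[40,[0,0,-0.5],[0,0,0]],[40,[0,0,-0.7],[0,0,0]],[40,[0,0,-0.7],[0,0,0]],[40,[0,0,-0.5],[0,0,0]],[40,[0,0,0],[0,0,0]]])

```text
time_s: 11.5
tcp_pos: [0.5969, -0.1006, 0.132]
ee_rot: [0.002, 3.139, -0.001]
contact_force: [-0.7, 0.1, -2.7]
width: 0.539
grasp_force: 30.0
```

>>> carry_out(motion=[[40,[-0.05,-0.6,0],[0,0,0]],[40,[0,-0.8,0],[0,0,0]],[40,[0,-0.8,0],[0,0,0]],[40,[0,-0.8,0],[0,0,0]],[40,[0,-0.6,0],[0,0,0]],[40,[0,-0.33,0],[0,0,0]],[40,[0,0,0],[0,0,0]],[40,[0,0,0],[0,0,0]]])

```text
time_s: 12.5
tcp_pos: [0.598, -0.2957, 0.13]
ee_rot: [-0.002, -3.141, -0.001]
contact_force: [-0.4, 0.2, -1.6]
width: 0.538
grasp_force: 30.0
```

```bash
python3 - <<'E'
from h import *
f,W=cloud("scene");c=np.array([.599,-.297])
print(telemetry.read_state()['tcp_pos'])
print('held',side(W,c,.025,.124,.14),side(W,c,.025,.124,.15))
print('below',side(W,c,.03,.02,.075),(top(W,c,.012,.092,.002).mean(0)*1000).round(1))
E
```

```text
[ 0.59815393 -0.29565568  0.13016496]
held (array([ 600.1, -295. ]), 144, np.float64(1.75)) (array([ 599.9, -294.8]), 237, np.float64(1.69))
below (array([ 600.8, -296.5]), 589, np.float64(1.17)) [ 598.8 -297.8   91.6]
```

>>> carry_out(motion=[[40,[-0.02,-0.03,0.1],[0,0,0]],[40,[0,0,0.15],[0,0,0]],[40,[0,0,0.15],[0,0,0]],[40,[0,0,0.1],[0,0,0]],[40,[0,0,0.1],[0,0,0]],[40,[0,0,0.1],[0,0,0]],[40,[0,0,0],[0,0,0]],[40,[0,0,0],[0,0,0]]])

```text
time_s: 13.55
tcp_pos: [0.5993, -0.2985, 0.0956]
ee_rot: [0.003, 3.141, -0.0]
contact_force: [-0.7, -0.9, -1.5]
width: 0.541
grasp_force: 30.0
```

>>> carry_out(motion=[[40,[0,0,0.04],[0,0,0]],[40,[0,0,0],[0,0,0]],[91,[0,0,0],[0,0,0]],[91,[0,0,0],[0,0,0]],[91,[0,0,0],[0,0,0]],[91,[0,0,0],[0,0,0]],[91,[0,0,0],[0,0,0]],[91,[0,0,-0.3],[0,0,0]]])

```text
time_s: 14.55
tcp_pos: [0.5985, -0.298, 0.108]
ee_rot: [-0.003, -3.14, -0.002]
contact_force: [-0.2, 0.4, 0.2]
width: 0.997
grasp_force: 0.0
```

>>> carry_out(motion=[[91,[0,0,-0.6],[0,0,0]],[91,[0,0,-0.8],[0,0,0]],[91,[0,0.5,-0.6],[0,0,0]],[91,[0,1,0],[0,0,0]],[91,[0,1,0],[0,0,0]],[91,[0,1,0],[0,0,0]],[91,[0,1,0],[0,0,0]],[91,[-0.3,1,0],[0,0,0]]])

```text
time_s: 15.55
tcp_pos: [0.6143, -0.0219, 0.2099]
ee_rot: [0.003, 3.141, -0.0]
contact_force: [1.0, -0.2, -0.7]
width: 0.996
grasp_force: 0.0
```

>>> carry_out(motion=[[91,[0,1,0],[0,0,0]],[91,[0,1,0],[0,0,0]],[91,[0,0.7,0.2],[0,0,0]],[91,[0,0,0.8],[0,0,0]],[91,[0,0,0.8],[0,0,0]],[91,[0,0,0],[0,0,0]],[91,[0,0,0],[0,0,0]],[91,[0,0,0],[0,0,0]]])

```text
time_s: 16.55
tcp_pos: [0.616, 0.1115, 0.1205]
ee_rot: [0.003, 3.139, 0.0]
contact_force: [0.2, -0.4, -0.1]
width: 0.997
grasp_force: 0.0
```

```bash
python3 - <<'E'
from h import *
c=(.5995,-.2975)
for n in("scene","top"):
    f,W=cloud(n);cv2.imwrite(f"pics/{n}3.png",f["color"])
    for h,r in((.137,.028),(.147,.012)):
        p=top(W,c,r,h,.003);print(n,h,len(p),(p.mean(0)*1000).round(1))
        if len(p)>60:
            A=np.c_[p[:,:2],np.ones(len(p))];print(' tilt',np.linalg.lstsq(A,p[:,2],rcond=None)[0][:2].round(3))
E
```

```text
scene 0.137 185 [ 594.3 -301.5  136.7]
 tilt [0.021 0.011]
scene 0.147 40 [ 598.9 -299.2  146.2]
top 0.137 221 [ 599.8 -298.1  137.6]
 tilt [ 0.    -0.007]
top 0.147 45 [ 600.4 -299.2  147.1]
```

View pics/scene3.png

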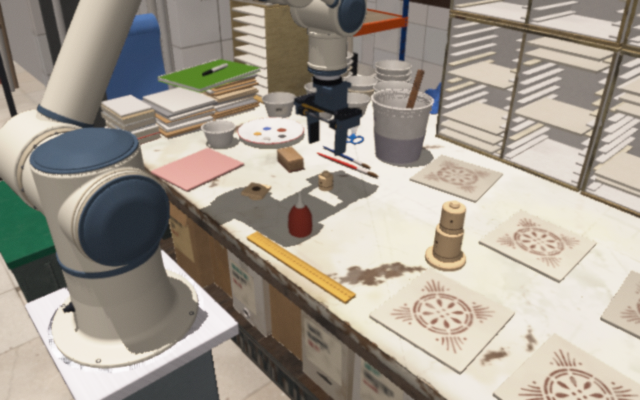

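The medium prop is seated flat at about (450,228). Now the small one.

>>> carry_out(motion=[[91,[0.02,0.05,0.5],[0,0,0]],[91,[0,0,0.7],[0,0,0]],[91,[0,0,0.6],[0,0,0]],[91,[0,0,0.3],[0,0,0]],[91,[0,0,0.17],[0,0,0]],[91,[0,0,0],[0,0,0]],[30,[0,0,0],[0,0,0]],[30,[0,0,0],[0,0,0]]])

```text
time_s: 17.65
tcp_pos: [0.6143, 0.1141, 0.0057]
ee_rot: [0.003, 3.14, 0.0]
contact_force: [0.1, 0.6, -0.3]
width: 0.81
grasp_force: 0.0
```

>>> carry_out(motion=[[30,[0,0,0],[0,0,0]],[30,[0,0,0],[0,0,0]],[30,[0,0,0],[0,0,0]],[30,[0,0,0],[0,0,0]],[30,[0,0,-0.4],[0,0,0]],[30,[0,0,-0.8],[0,0,0]],[30,[0,0,-0.8],[0,0,0]],[30,[0,0,-0.8],[0,0,0]]])

```text
time_s: 18.65
tcp_pos: [0.6136, 0.114, 0.1461]
ee_rot: [-0.003, -3.141, 0.0]
contact_force: [0.8, -0.2, -1.5]
width: 0.428
grasp_force: 30.0
```

>>> carry_out(motion=[[30,[0,0,-0.6],[0,0,0]],[30,[0,-0.5,0],[0,0,0]],[30,[0,-1,0],[0,0,0]],[30,[0.1,-1,0],[0,0,0]],[30,[0.1,-1,0],[0,0,0]],[30,[0.1,-1,0],[0,0,0]],[30,[0,-1,0],[0,0,0]],[30,[0,-1,0],[0,0,0]]])

```text
time_s: 19.65
tcp_pos: [0.5979, -0.2125, 0.1748]
ee_rot: [-0.003, -3.141, -0.0]
contact_force: [1.5, -0.0, -0.9]
width: 0.433
grasp_force: 30.0
```

>>> carry_out(motion=[[30,[0,-0.8,0],[0,0,0]],[30,[0,-0.6,0],[0,0,0]],[30,[0,-0.34,0],[0,0,0]],[30,[0,0,0],[0,0,0]],[30,[0,0,0],[0,0,0]],[30,[0,0,0],[0,0,0]],[30,[0,0,0],[0,0,0]],[30,[0,0,0],[0,0,0]]])

```text
time_s: 20.65
tcp_pos: [0.5982, -0.2976, 0.175]
ee_rot: [0.002, 3.142, 0.0]
contact_force: [0.9, -0.1, -1.5]
width: 0.436
grasp_force: 30.0
```

```bash
python3 - <<'E'
from h import *
f,W=cloud("scene");c=np.array([.599,-.298])
print(telemetry.read_state()['tcp_pos'])
p=top(W,c,.05,.19,.05);print(np.histogram(p[:,2],10))
print('held',side(W,c,.02,.178,.19),side(W,c,.02,.178,.2))
print('below',side(W,c,.025,.09,.13),(top(W,c,.012,.147,.002).mean(0)*1000).round(1))
cv2.imwrite("pics/scene4.png",cv2.resize(f["color"][100:300,350:550],None,fx=3,fy=3))
E
```

```text
[ 0.59823957 -0.2976949   0.17496138]
(array([ 59,   0,   2,  80, 146, 153, 177, 203, 139, 130]), array([0.1402061 , 0.15017237, 0.16013864, 0.17010491, 0.18007118,
       0.19003745, 0.20000372, 0.20996999, 0.21993626, 0.22990253,
       0.2398688 ]))
held (array([ 601.5, -295.2]), 89, np.float64(1.68)) (array([ 601.4, -295.2]), 174, np.float64(1.72))
below (array([ 601.2, -298. ]), 401, np.float64(1.15)) [ 599.8 -299.1  146.7]
```

View pics/scene4.png

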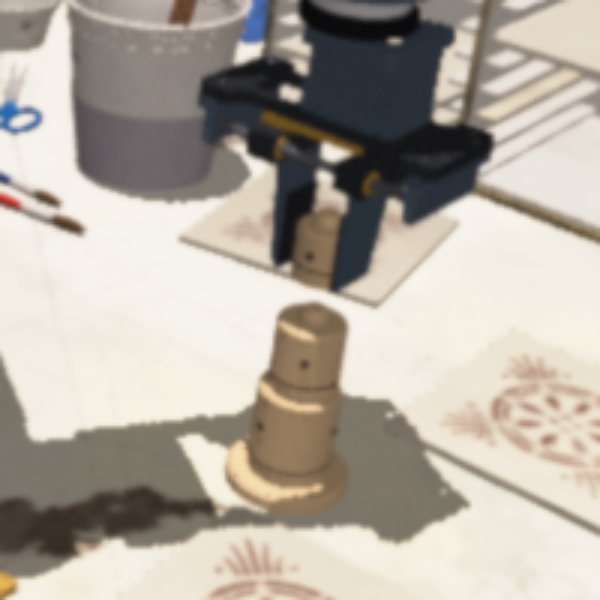

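The crop shows the small prop in the fingers at about (315,250), above the medium prop's spigot at (313,310). I'll lower it with a 1 mm shift in y.

>>> carry_out(motion=[[30,[0,-0.02,0.1],[0,0,0]],[30,[0,0,0.1],[0,0,0]],[30,[0,0,0.12],[0,0,0]],[30,[0,0,0.1],[0,0,0]],[30,[0,0,0.1],[0,0,0]],[30,[0,0,0.1],[0,0,0]],[30,[0,0,0],[0,0,0]],[30,[0,0,0],[0,0,0]]])

```text
time_s: 21.7
tcp_pos: [0.5982, -0.2989, 0.144]
ee_rot: [0.003, 3.141, -0.0]
contact_force: [-0.8, 0.5, -0.3]
width: 0.432
grasp_force: 30.0
```

>>> carry_out(motion=[[30,[0,0,0.03],[0,0,0]],[30,[0,0,0],[0,0,0]],[91,[0,0,0],[0,0,0]],[91,[0,0,0],[0,0,0]],[91,[0,0,0],[0,0,0]],[91,[0,0,0],[0,0,0]],[91,[0,0,0],[0,0,0]],[91,[0,0,-0.3],[0,0,0]]])

```text
time_s: 22.7
tcp_pos: [0.5976, -0.2986, 0.157]
ee_rot: [-0.003, -3.14, -0.002]
contact_force: [0.8, -0.9, 1.1]
width: 0.992
grasp_force: 0.0
```

>>> carry_out(motion=[[91,[0,0,-0.6],[0,0,0]],[91,[0,0,-0.8],[0,0,0]],[91,[0,0.3,-0.5],[0,0,0]],[91,[0.3,0.9,0],[0,0,0]],[91,[0.3,0.9,0],[0,0,0]],[91,[0.3,0.9,0],[0,0,0]],[91,[0.3,0.9,0],[0,0,0]],[91,[0.3,0.9,0],[0,0,0]]])

```text
time_s: 23.7
tcp_pos: [0.5231, -0.0575, 0.2536]
ee_rot: [0.003, 3.14, -0.0]
contact_force: [1.1, -0.2, -0.4]
width: 0.993
grasp_force: 0.0
```

>>> carry_out(motion=[[91,[0.3,0.9,0],[0,0,0]],[91,[0.3,0.9,0],[0,0,0]],[91,[0.3,0.9,0],[0,0,0]],[91,[0.3,0.9,0],[0,0,0]],[91,[0.3,0.9,0],[0,0,-0.8]],[91,[0,0,0.8],[0,0,-0.86]],[91,[0,0,0.8],[0,0,-0.9]],[91,[0,0,0.6],[0,0,-0.86]]])

```text
time_s: 24.7
tcp_pos: [0.449, 0.1665, 0.142]
ee_rot: [-0.747, 3.051, -0.0]
contact_force: [0.3, -0.1, -0.0]
width: 1.0
grasp_force: 0.0
```

```bash
python3 - <<'E'
from h import *
c=(.5995,-.298)
for n in("scene","top"):
    f,W=cloud(n);cv2.imwrite(f"pics/{n}5.png",f["color"])
    for h,r in((.177,.022),(.187,.012)):
        p=top(W,c,r,h,.003);print(n,h,len(p),(p.mean(0)*1000).round(1))
        if len(p)>60:
            A=np.c_[p[:,:2],np.ones(len(p))];print(' tilt',np.linalg.lstsq(A,p[:,2],rcond=None)[0][:2].round(3))
    p=top(W,(.4483,.1985),.045,.023,.002);print(len(p), cv2.minAreaRect((p[:,:2]*1000).astype(np.float32)) if len(p) else 0)
s=telemetry.read_state();R=cv2.Rodrigues(s['ee_rot'])[0];print(s['tcp_pos'],np.degrees(np.arctan2(R[1,1],R[0,1])))
E
```

```text
scene 0.177 102 [ 594.2 -302.7  176.7]
 tilt [0.017 0.02 ]
scene 0.187 43 [ 599.2 -300.3  186.4]
232 ((448.5201721191406, 198.5390625), (62.69209671020508, 60.0974235534668), 29.526430130004883)
top 0.177 130 [ 599.4 -298.   177.5]
 tilt [ 0.033 -0.008]
top 0.187 54 [ 600.3 -299.1  187.3]
21 ((443.4234313964844, 201.7404022216797), (17.524024963378906, 45.69028854370117), 26.24509048461914)
[0.44775442 0.16609709 0.14104186] 117.37790438145838
```

View pics/scene5.png

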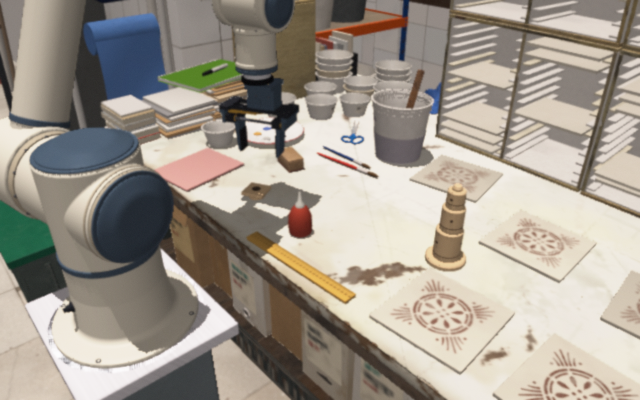

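The small prop is seated at about (455,200). Now I'll centre over the cap and grip it.

>>> carry_out(motion=[[91,[-0.31,0.57,0.3],[0,0,0]],[91,[0,0,0.6],[0,0,0]],[91,[0,0,0.6],[0,0,0]],[91,[0,0,0.6],[0,0,0]],[91,[0,0,0.4],[0,0,0]],[91,[0,0,0.2],[0,0,0]],[91,[0,0,0],[0,0,0]],[91,[0,0,0],[0,0,0]]])

```text
time_s: 25.8
tcp_pos: [0.4503, 0.199, 0.0084]
ee_rot: [-0.739, 3.052, 0.0]
contact_force: [0.7, -0.0, -0.4]
width: 0.996
grasp_force: 0.0
```

>>> carry_out(motion=[[45,[0,0,0],[0,0,0]],[45,[0,0,0],[0,0,0]],[45,[0,0,0],[0,0,0]],[45,[0,0,0],[0,0,0]],[45,[0,0,0],[0,0,0]],[45,[0,0,-0.4],[0,0,0]],[45,[0,0,-0.8],[0,0,0]],[45,[0,0,0],[0,0,0]]])

```text
time_s: 26.8
tcp_pos: [0.451, 0.1991, 0.0694]
ee_rot: [-0.74, 3.049, 0.0]
contact_force: [0.0, 0.4, -1.9]
width: 0.653
grasp_force: 30.0
```

>>> carry_out(motion=[[45,[0,0,-0.8],[0,0,0]],[45,[0,0,-0.9],[0,0,0]],[45,[0,0,-0.9],[0,0,0.6]],[45,[0,0,-0.7],[0,0,0.6]],[45,[0,0,0],[0,0,0.6]],[45,[0,0,0],[0,0,0.6]],[45,[0,0,0],[0,0,0.6]],[45,[0,0,0],[0,0,0.42]]])

```text
time_s: 27.8
tcp_pos: [0.4493, 0.1986, 0.2313]
ee_rot: [-0.006, -3.14, 0.001]
contact_force: [0.3, -0.8, -1.3]
width: 0.652
grasp_force: 30.0
```

>>> carry_out(motion=[[45,[-0.3,-0.5,0],[0,0,0]],[45,[-0.4,-0.9,0],[0,0,0]],[45,[-0.4,-0.9,0],[0,0,0]],[45,[-0.4,-0.9,0],[0,0,0]],[45,[-0.4,-0.9,0],[0,0,0]],[45,[-0.4,-0.9,0],[0,0,0]],[45,[-0.4,-0.9,0],[0,0,0]],[45,[-0.3,-0.9,0],[0,0,0]]])

```text
time_s: 28.8
tcp_pos: [0.5994, -0.1431, 0.2309]
ee_rot: [-0.003, -3.14, -0.001]
contact_force: [0.7, 0.6, -2.2]
width: 0.649
grasp_force: 30.0
```

>>> carry_out(motion=[[45,[0,-0.9,0],[0,0,0]],[45,[0,-0.9,0],[0,0,0]],[45,[0,-0.7,0],[0,0,0]],[45,[0,-0.4,0],[0,0,0]],[45,[0,-0.2,0],[0,0,0]],[45,[0,0,0],[0,0,0]],[45,[0,0,0],[0,0,0]],[45,[0,0,0],[0,0,0]]])

```text
time_s: 29.8
tcp_pos: [0.599, -0.2955, 0.2326]
ee_rot: [0.001, 3.142, 0.0]
contact_force: [1.5, 0.0, -1.5]
width: 0.657
grasp_force: 30.0
```

```bash
python3 - <<'E'
from h import *
f,W=cloud("scene");c=np.array([.599,-.299])
s=telemetry.read_state();print(s['tcp_pos'],s['ee_rot'])
z=s['tcp_pos'][2]-.0085
print('held collar',side(W,c,.022,z+.001,z+.011))
print('below',side(W,c,.02,.14,.174),(top(W,c,.012,.187,.002).mean(0)*1000).round(1))
cv2.imwrite("pics/scene6.png",cv2.resize(f["color"][70:270,350:550],None,fx=3,fy=3))
E
```

```text
[ 0.59901281 -0.29573922  0.23260573] [ 1.26607902e-03  3.14140149e+00 -6.23975631e-05]
held collar (array([ 599.4, -294.5]), 59, np.float64(0.94))
below (array([ 601.7, -298.4]), 285, np.float64(1.06)) [ 599.8 -299.4  186.8]
```

View pics/scene6.png

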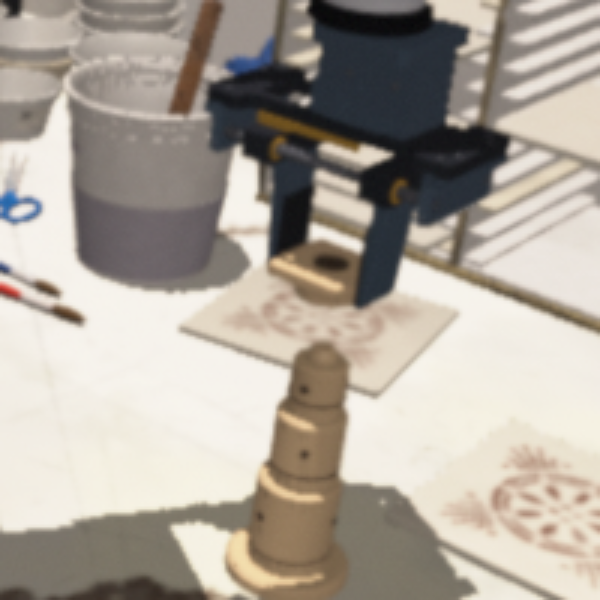

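The crop shows the cap held level, with its collar at about (330,290) and the spigot below at (322,350). The collar fit and the TCP record agree on a shift of about +2 mm in x and -3.4 mm in y.

>>> carry_out(motion=[[45,[-0.04,-0.07,0],[0,0,0]],[45,[0,0,0.2],[0,0,0]],[45,[0,0,0.2],[0,0,0]],[45,[0,0,0.15],[0,0,0]],[45,[0,0,0.15],[0,0,0]],[45,[0,0,0.1],[0,0,0]],[45,[0,0,0.1],[0,0,0]],[45,[0,0,0],[0,0,0]]])

```text
time_s: 30.85
tcp_pos: [0.6007, -0.2999, 0.1871]
ee_rot: [-0.003, -3.141, -0.0]
contact_force: [-0.4, -0.1, -1.6]
width: 0.654
grasp_force: 30.0
```

>>> carry_out(motion=[[45,[0,0,0.03],[0,0,0]],[45,[0,0,0],[0,0,0]],[91,[0,0,0],[0,0,0]],[91,[0,0,0],[0,0,0]],[91,[0,0,0],[0,0,0]],[91,[0,0,0],[0,0,0]],[91,[0,0,-0.2],[0,0,0]],[91,[0,0,-0.6],[0,0,0]]])

```text
time_s: 31.85
tcp_pos: [0.6002, -0.2996, 0.2256]
ee_rot: [-0.003, -3.139, -0.002]
contact_force: [-0.0, -0.3, -0.2]
width: 0.994
grasp_force: 0.0
```

>>> carry_out(motion=[[91,[0,0,-0.6],[0,0,0]],[91,[0,0,-0.4],[0,0,0]],[91,[0,0.9,0],[0,0,0]],[91,[0,0.9,0],[0,0,0]],[91,[0,0.9,0],[0,0,0]],[91,[0,0.9,0],[0,0,0]],[91,[0,0,0],[0,0,0]],[91,[0,0,0],[0,0,0]]])

```text
time_s: 32.85
tcp_pos: [0.6013, -0.1203, 0.2765]
ee_rot: [0.002, 3.141, -0.001]
contact_force: [0.2, -0.2, 0.7]
width: 1.001
grasp_force: 0.0
```

```bash
python3 - <<'E'
from h import *
c=np.array((.5995,-.299))
for n in("scene","top"):
    f,W=cloud(n)
    if n=="scene": cv2.imwrite("pics/scene7.png",cv2.resize(f["color"][70:290,300:560],None,fx=2.5,fy=2.5))
    p=top(W,c,.045,.2,.004);print(n,len(p),(p.mean(0)*1000).round(1),cv2.minAreaRect((p[:,:2]*1000).astype(np.float32)))
    A=np.c_[p[:,:2],np.ones(len(p))];print(' tilt',np.linalg.lstsq(A,p[:,2],rcond=None)[0][:2].round(3))
    if n=="scene":
        for a in((.022,.179,.188),(.02,.14,.174),(.025,.09,.13),(.03,.02,.075)): print(side(W,c,*a))
E
```

```text
scene 466 [ 596.4 -302.   199.9] ((599.1045532226562, -299.51708984375), (65.40760803222656, 61.14564514160156), 1.1327953338623047)
 tilt [0.015 0.005]
(array([ 600.8, -298.8]), 41, np.float64(0.95))
(array([ 601.6, -298.3]), 290, np.float64(1.11))
(array([ 601.4, -298.1]), 402, np.float64(1.1))
(array([ 601. , -296.5]), 592, np.float64(1.07))
top 257 [ 597.9 -317.   201. ] ((600.0899658203125, -316.6998596191406), (30.05929183959961, 62.712345123291016), 83.63269805908203)
 tilt [0.012 0.015]
```

View pics/scene7.png

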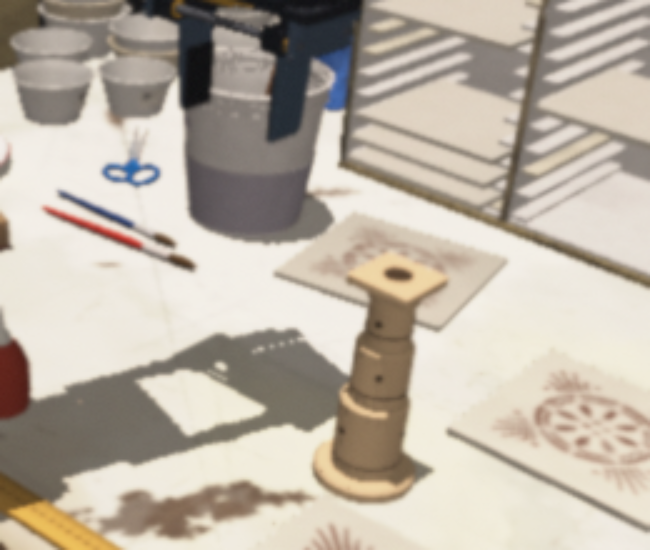

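The cap, at about (398,275) in the crop, sits flat with its top at z 200 mm. The axes agree within 2 mm and the gripper is clear, so I'm handing in.

```bash
python3 -c "
from station import robot
print(robot.hand_in())"
```

```text
the job is handed in; nothing more can be done
None
```

The kiln post is built (foot, large, medium and small props, cap) and handed in; the last camera check showed every piece seated, upright and aligned within about 2 mm, and I never moved the slip trailer or the dabbing block, but the hand-in returned no verdict.

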